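# Load an oak rail into a spring-jaw mortising jig

### The arm

A 6-joint arm with a two-finger parallel gripper is mounted at the origin on the work surface. World frame = base frame: x ahead of the robot, y to its left, z up, the work surface at z = 0. Lengths are in m, angles in degrees, forces in N, time in s.
With the tool pointing down it reaches from about 0.325 to 0.85 m from the base axis. Payload 15.5 kg.
Tool frame: the origin (TCP) lies on the centre line of the jaws, within the pads' length; the fingertips stand 8 mm ahead of it and the grasp point (between the pads) lies 11 mm behind it; x points along the fingers, z is the direction in which the jaws open and shut, and the axes are right-handed (so a half turn about x gives the same grasp; the last joint's range is limited). The gripper opens to 91 mm and grips with 3 to 60 N. Pads are 32 mm wide; open, the fingers measure 118 mm over their backs; the gripper's body (76 mm by 178 mm) begins 60 mm behind the grasp point.
Start: joints at [64.945, 28.281, 77.091, -0, 74.628, -5.472], TCP at [0.209, 0.589, 0.222] pointing down, gripper open.
Joint ranges: [-166.48, 166.48], [-47.26, 123.95], [12.59, 153.08], [-70.14, 250.14], [6.76, 159.57], [-176.63, 176.63]. Speed limits (degrees/s): [108.29, 108.29, 147.25, 172.46, 172.46, 172.46].

### API

Orientations are given as a 3x3 rotation matrix whose columns are the frame's x, y, z axes.
In Python, from plant import bot, vision gives the robot as it stands.
- The arm moves only by the tool send_rows, never from a script. Its arguments are lists of equal length, an entry for each row: "dr": the turn, a rotation vector about the tool's x, y, z in degrees, a list of three; "translation": the shift along the tool's x, y, z in m, a list of three; "claw": the opening, from 0 (shut) to 1 (fully open). A call has 1 to 5 rows; each row is the pose to reach, as a shift and turn from the pose commanded when the call began, along the tool's axes at that moment; what a row does not reach only later rows make up. A row lasts 1/8 s, in which the tool goes at most 62.5 mm and 10.7 degrees, less where a joint would pass 70% of its speed; a pose out of reach is approached as far as the arm can. A call with a gripper value outside its range is refused whole. The fingers move at their own pace and stop on an object; "force" is the grip in N (left out, the last holds). Time passes only in rows, so rows that repeat a pose let the fingers close. It gives the time, the measured TCP pose, the force and the opening at its end, in the units of the state.
- bot.sense(): the state, without advancing time (a new reading comes with each control period).
- vision.capture(name): name is "scene" or "side" or "wrist"; returns (picture, depth): 384x512x3 uint8, blue, green, red; 384x512 float32, m along the optical axis (not along the pixel's ray), 0 where there is no reading.
- vision.calibration(name): a dict with "fx", "fy", "cx", "cy" (pixels), "R" (3x3) and "t" (3): a world point X has camera coordinates R X + t. Camera axes: x right, y down, z forward; pixel columns grow to the right and rows downward; lengths in m; the calibration is good to about 2 mm. A picture is of the moment at which its call begins: read the wrist's pose just before it. calibration takes no time and is no camera call; for the wrist camera it gives the pose at the moment of the call.
- bot.job_done(): hands the job in, once; it reports no verdict.
The state is a dict: "time_s": time; "joint_pos": joint angles; "joint_vel": joint speeds; "tau": joint torques, N m; "tcp_pos": TCP position; "eef_rot": TCP orientation; "force": force on the tool from outside, world axes, zero at the start; "torque": the same for the moment, N m; "width": finger opening in m.
Only numpy, scipy, OpenCV 4.12 (cv2) and the standard library are available. Lean on these libraries where they do the work, as an engineer would, in place of code of your own. Each camera call takes 0.05 s, during which the arm holds its last target.

### The job

Load the pale oak rail into the spring-jaw jig on the bench, ready for its mortise: press the rail's end against the red-faced sprung jaw and hold the jaw back while you lower the rail over the low aluminium stop into the channel, then let go so that the jaw clamps it end-on against the stop. The rail must sit flat on the jig's base, between the yellow cheeks, with its pencil-marked edge still up. Leave the walnut rail and everything else on the bench where it is.

Things in the scene. Friction and masses are not known exactly. Their poses are not given: they have to be found in the camera images.
- oak_rail_center (a point): Centre of the pale oak rail, a plain wooden bar 160 mm long (its x axis), 32 mm thick (y), 60 mm high (z), about 0.2 kg. It stands on a 32 mm wide edge on the bench, so this point is 30 mm above the bench; a mortise is pencilled on its upper edge. The two ends are alike, so it may go in either way round.
- walnut_rail_center (a point): Centre of the dark walnut rail, 120 x 32 x 60 mm, standing on edge like the oak one. Belongs to another job: leave it.
- jig: The jig, fixed to the bench: a dark board 294 x 130 x 18 mm with a channel along it; origin under the board's middle, x along the channel from stop to jaw, z up. Behind the jaw, springs on two rods and a beech block 56 mm high above the board, x = 113 to 135 mm; the rods stick out 11 mm behind it, 45 mm with the jaw fully back.
- seat (a point): Point on the top of the jig's base board (level, 18 mm above the bench) over which the oak rail's centre lies once loaded, 29 mm from the jig's middle towards the stop. x runs along the channel from stop to jaw, y across, z up. The aluminium stop (72 mm wide, 24 mm thick, only 30 mm high above the board) has its face at x = -80 mm.
- cheeks (a point): Middle of the channel, level with the cheeks' tops, 24 mm above the base board; axes and x as the seat's. Two pairs of yellow cheeks, at x = -76 to -40 mm and +38 to +58 mm, leave a channel 37 mm wide; above 12 mm they flare out at 45 degrees to a mouth 61 mm wide. Between the pairs the sides are open for the fingers.
- stop_face (a point): Middle of the stop's face that the rail's end is to rest against, 15 mm above the base board; axes as the seat's.
- jaw_face (a point): On the red, slick, upright face of the sprung jaw, which looks towards the stop; at mid-width, 48 mm above the base board; moves with the jaw; axes as the seat's. The beech jaw is 80 mm wide, 26 mm thick; its face is 60 mm wide and reaches from 2 to 58 mm above the board, higher than the stop. At rest it stands 142 mm from the stop's face, 18 mm too near for the oak rail.
- jaw (a joint): Travel of the sprung jaw away from the stop, m: 0 at rest, 0.034 fully back. A spring returns it: 4.5 N to start it moving, 9 N at 0.018 m (where it stands with the oak rail clamped), 13 N fully back.
- glue_bottle: Bystander: white glue bottle with a blue cap, 66 mm across, 190 mm high; origin under its middle.
- mallet: Bystander: beech mallet lying on the bench, 263 mm long, head 66 x 130 x 85 mm; origin under its middle.
- chisel: Bystander: chisel with a red handle, about 280 mm long, lying; origin under its middle.
- try_square: Bystander: try square, stock 150 mm, steel blade 200 mm, lying; origin under the stock's middle.
- tape_roll: Bystander: roll of masking tape lying flat, 100 mm across, 25 mm high; origin under its middle.
- oil_tin: Bystander: tin of oil with a green band, 84 mm across, 88 mm high; origin under its middle.
- sanding_block: Bystander: cork sanding block, 115 x 65 x 34 mm; origin under its middle.
Not all that is in view belongs to the job. Leave any blue look-alike of the part that bears oak_rail_center alone.

How it is judged:
By the outcome, as a careful person would: the job done as asked, in the order asked, and still so for the second after the job is handed in, with the robot touching nothing.
It also fails if it takes over 42 s, if anything falls off the work surface, if the arm or the gripper's body presses on something with over 40 N, if the wrist force passes 120 N, or if a joint passes its speed limit or range.

## Working session

There is one attempt and no reset: what is moved stays moved. The work goes in short steps, Python scripts to look and compute and a tool call to move; the robot and the scene stay as the last step left them, time stands still between calls to the robot, and variables do not carry over. Pictures are saved under pics/ and viewed, and the job is handed in when it is done.

Besides the shell and the picture viewer there is one more tool, called as name(argument=value, ...), one argument or row to a line, values as JSON. send_rows: Moves the arm, as the interface text tells. Its arguments: {"type":"object","properties":{"dr":{"type":"array","items":{"type":"array","items":{"type":"number"}}},"translation":{"type":"array","items":{"type":"array","items":{"type":"number"}}},"claw":{"type":"array","items":{"type":"number"}},"force":{"type":"number"}},"required":["dr","translation","claw"]}

```bash
mkdir -p pics; python3 - <<'E'
from plant import bot, vision
import cv2,numpy as np
s=bot.sense();print({k:np.round(v,4).tolist() for k,v in s.items()})
for n in ("scene","side"):
    p,d=vision.capture(n);cv2.imwrite(f"pics/{n}0.png",p);np.savez(f"{n}0.npz",p=p,d=d)
    c=vision.calibration(n);print(n,{k:np.round(v,4).tolist() for k,v in c.items()})
E
```

```text
{'time_s': 0.0, 'joint_pos': [64.9429, 28.3167, 77.1273, -0.0003, 74.6288, -5.4714], 'joint_vel': [0.098, -0.0847, 0.0332, -0.0378, 0.0143, 0.0197], 'tau': [-0.0022, -87.8783, -38.1865, 0.0706, 0.0528, 0.0], 'tcp_pos': [0.2093, 0.5885, 0.2213], 'eef_rot': [[-0.0005, -0.9421, 0.3352], [-0.0012, 0.3352, 0.9421], [-1.0, 0.0001, -0.0013]], 'force': [0.0697, -0.294, 0.1323], 'torque': [-0.0661, 0.0667, 0.0398], 'width': 0.0914}
scene {'fx': 383.5012, 'fy': 383.5012, 'cx': 249.7974, 'cy': 186.1459, 'R': [[-0.4506, 0.8925, 0.0185], [0.6415, 0.3382, -0.6885], [-0.6208, -0.2984, -0.725]], 't': [0.2492, -0.2733, 1.6889]}
side {'fx': 439.7708, 'fy': 439.7708, 'cx': 258.416, 'cy': 189.3459, 'R': [[0.9895, -0.1432, -0.02], [-0.0889, -0.493, -0.8655], [0.1141, 0.8581, -0.5006]], 't': [-0.5404, 0.0999, 1.3579]}
```

View pics/scene0.png

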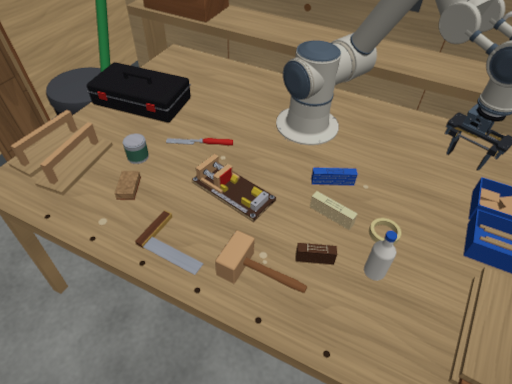

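View pics/side0.png

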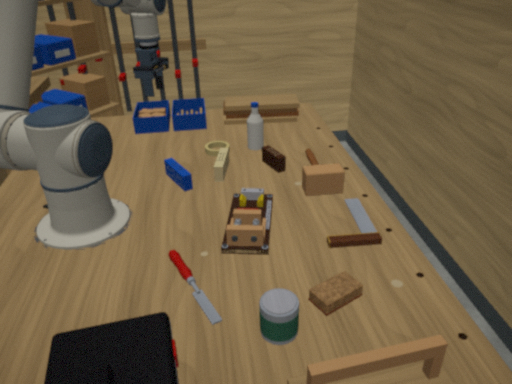

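The scene view shows the oak rail at about (333,210), the blue look-alike at (334,177), the walnut rail at (316,253) and the jig at (235,188), with the stop at its right end. Next I'll measure positions from the depth image and zoom in.

```bash
cat > h.py <<'E'
import numpy as np,cv2
from plant import bot,vision
def cloud(d,c):
    v,u=np.mgrid[0:d.shape[0],0:d.shape[1]]
    P=np.stack([(u-c['cx'])/c['fx']*d,(v-c['cy'])/c['fy']*d,d],-1)
    return (P-np.array(c['t']))@np.array(c['R'])   # R^T(p-t)
def ray(u,v,c,z):
    R=np.array(c['R']);o=-R.T@np.array(c['t']);r=R.T@np.array([(u-c['cx'])/c['fx'],(v-c['cy'])/c['fy'],1.])
    return o+r*(z-o[2])/r[2]
def proj(X,c):
    p=np.array(c['R'])@np.array(X)+np.array(c['t']);return c['fx']*p[0]/p[2]+c['cx'],c['fy']*p[1]/p[2]+c['cy']
E
python3 - <<'E'
from h import *
for n,(u0,u1,v0,v1) in (("scene",(180,380,150,270)),("side",(150,300,130,270))):
    f=np.load(n+"0.npz");p,d=f['p'],f['d'];c=vision.calibration(n)
    cv2.imwrite(f"pics/{n}z.png",cv2.resize(p[v0:v1,u0:u1],None,fx=4,fy=4,interpolation=cv2.INTER_CUBIC))
    W=cloud(d,c)
    hsv=cv2.cvtColor(p,cv2.COLOR_BGR2HSV)
    print(n,'rail px hsv',hsv[208,333] if n=='scene' else hsv[165,220])
    # bench z check
    print('bench z',np.median(W[...,2][(np.abs(W[...,2])<.02)&(d>0)]))
    def rep(name,m):
        k=m&(d>0);q=W[k]
        if len(q)<5:print(name,len(q));return
        r=cv2.minAreaRect((q[:,:2]*1000).astype(np.float32))
        print(name,len(q),np.median(q,0).round(4),q[:,2].min().round(3),q[:,2].max().round(3),r)
    box=np.zeros(d.shape,bool);box[v0:v1,u0:u1]=1
    H,S,V=hsv[...,0].astype(int),hsv[...,1].astype(int),hsv[...,2].astype(int)
    if n=='scene': b2=box.copy();b2[:,:305]=0;b2[:190]=0;b2[235:]=0
    else: b2=box.copy();b2[:,:205]=0;b2[:,235:]=0;b2[183:]=0
    rep('above5cm rail',b2&(W[...,2]>.05)&(W[...,2]<.07))
    rep('above1cm rail',b2&(W[...,2]>.012)&(W[...,2]<.07))
    jb=box.copy()
    if n=='scene': jb[:,280:]=0
    else: jb[:190]=0
    rep('yellow',jb&(H>20)&(H<35)&(S>170)&(V>100))
    rep('red',jb&((H<6)|(H>174))&(S>150)&(V>80))
    rep('board',jb&(V<90)&(W[...,2]>.01)&(W[...,2]<.026))
    rep('top',jb&(W[...,2]>.068)&(W[...,2]<.085))
E
```

```text
scene rail px hsv [ 25  63 161]
bench z -0.0008950307004825347
above5cm rail 417 [0.4516 0.2647 0.0582] 0.05 0.064 ((447.728759765625, 261.37847900390625), (160.69638061523438, 39.582557678222656), 78.95592498779297)
above1cm rail 857 [0.4563 0.2728 0.049 ] 0.012 0.064 ((447.87225341796875, 300.55242919921875), (78.59754180908203, 239.1609344482422), 2.2400641441345215)
yellow 196 [ 0.5035 -0.0223  0.0335] 0.013 0.045 ((502.9229736328125, -58.56378936767578), (136.86105346679688, 97.37425231933594), 77.93103790283203)
red 118 [ 0.4956 -0.1285  0.0521] 0.013 0.079 ((494.5172424316406, -127.64298248291016), (6.965043544769287, 65.3393783569336), 79.14461517333984)
board 884 [ 0.5174 -0.0612  0.0167] 0.01 0.025 ((504.4449462890625, -93.74072265625), (295.09912109375, 135.1710662841797), 77.98680877685547)
top 923 [0.7552 0.0477 0.082 ] 0.068 0.085 ((628.5972290039062, -63.295074462890625), (508.6178894042969, 125.87964630126953), 40.03838348388672)
side rail px hsv [ 23  73 179]
bench z -0.0006151738523593722
above5cm rail 203 [0.4462 0.2473 0.0586] 0.05 0.063 ((447.36669921875, 258.36993408203125), (162.772705078125, 32.86423873901367), 77.16533660888672)
above1cm rail 510 [0.4424 0.2685 0.0372] 0.012 0.063 ((436.7674865722656, 333.12554931640625), (319.5474548339844, 96.91726684570312), 87.52242279052734)
yellow 113 [ 0.5029 -0.0211  0.0343] 0.017 0.043 ((521.906982421875, 2.3900299072265625), (73.7945785522461, 79.29669952392578), 79.80203247070312)
red 194 [ 0.2931 -0.2678  0.025 ] 0.015 0.03 ((296.1647033691406, -269.76361083984375), (23.620542526245117, 95.76113891601562), 24.017040252685547)
board 688 [ 0.5016 -0.0883  0.0171] 0.01 0.026 ((502.9986877441406, -100.73703002929688), (292.7739562988281, 128.0926513671875), 77.55375671386719)
top 411 [ 0.4844 -0.2067  0.0737] 0.068 0.078 ((486.4143981933594, -180.70269775390625), (107.36206817626953, 98.32601165771484), 76.11975860595703)
```

View pics/scenez.png

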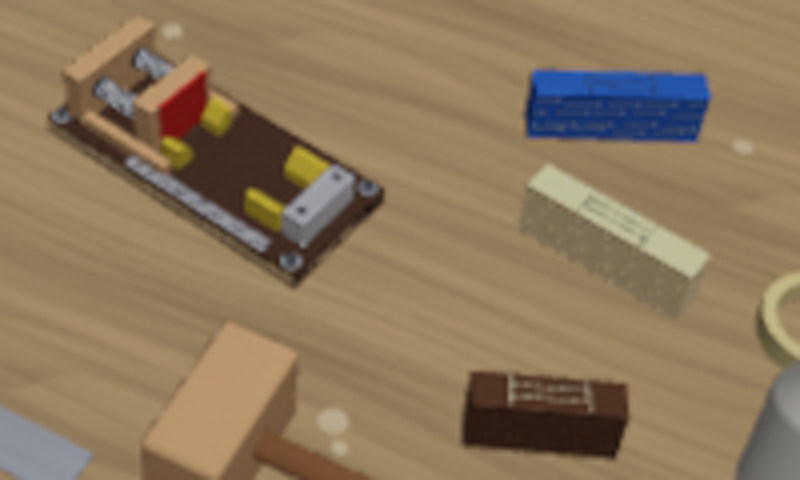

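View pics/sidez.png

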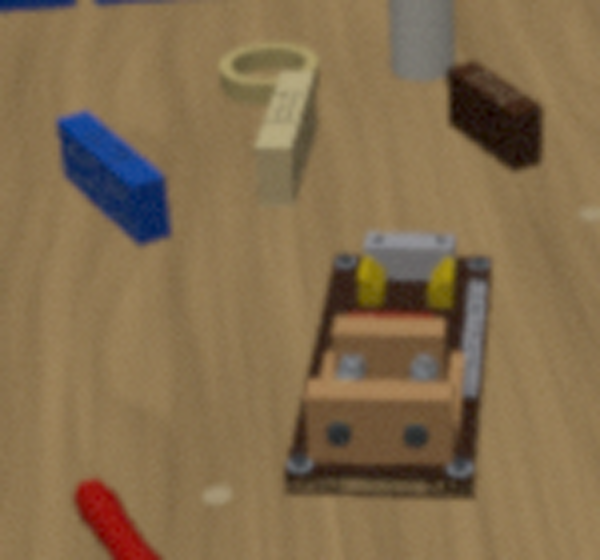

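```bash
cat >> h.py <<'E'
from scipy.spatial.transform import Rotation as Ro
def Rdown(yaw): # tool z at yaw deg, x down
    a=np.radians(yaw);z=np.array([np.cos(a),np.sin(a),0]);x=np.array([0,0,-1.]);return np.stack([x,np.cross(z,x),z],1)
def delta(pos,yaw,s=None):
    s=s or bot.sense();R=np.array(s['eef_rot'])
    print('tcp',np.round(s['tcp_pos'],4),'yaw',np.degrees(np.arctan2(R[1,2],R[0,2])).round(2),'tilt',np.degrees(np.arccos(-R[2,0])).round(2),'F',np.round(s['force'],1),'w',round(float(s['width']),4),'t',s['time_s'])
    print('translation',(R.T@(np.array(pos)-s['tcp_pos'])).round(4).tolist(),'dr',Ro.from_matrix(R.T@Rdown(yaw)).as_rotvec(degrees=True).round(2).tolist())
E
python3 - <<'E'
from h import *
c=vision.calibration('wrist');s=bot.sense();R=np.array(s['eef_rot'])
cw=-np.array(c['R']).T@c['t'];print('cam in tool',(R.T@(cw-s['tcp_pos'])).round(3),'cam axes in tool\n',(R.T@np.array(c['R']).T).round(3),c['fx'])
f=np.load("scene0.npz");p,d=f['p'],f['d'];c=vision.calibration('scene')
# corners of oak top in scene zoom (4x, offset 180,150)
for q in [(547,165),(709,258),(688,279),(525,185)]:print('oak',ray(180+q[0]/4,150+q[1]/4,c,.06).round(4))
for n,u,v,z in [('bottle',389,237,.19),('blue',334,170,.06),('walnut',316,246,.06),('tape',385,230,.025)]:print(n,ray(u,v,c,z).round(3))
for q in [(50,122),(385,190),(294,286)]:print('board',ray(180+q[0]/4,150+q[1]/4,c,.009).round(4))
delta((.44,.255,.28),-12)
E
```

```text
cam in tool [-0.162  0.078 -0.   ] cam axes in tool
 [[-0.    -0.275  0.962]
 [ 0.    -0.962 -0.275]
 [ 1.     0.     0.   ]] 330.90962755657426
oak [0.4175 0.1904 0.06  ]
oak [0.454  0.3446 0.06  ]
oak [0.4835 0.3355 0.06  ]
oak [0.4485 0.1817 0.06  ]
bottle [0.609 0.447 0.19 ]
blue [0.287 0.21  0.06 ]
walnut [0.635 0.267 0.06 ]
tape [0.444 0.443 0.025]
board [ 0.5339 -0.2484  0.009 ]
board [0.4662 0.0622 0.009 ]
board [0.6018 0.0385 0.009 ]
tcp [0.2094 0.5886 0.2214] yaw 70.41 tilt 0.06 F [-0.2  0.5 -0.9] w 0.0912 t 0.1
translation [-0.0584, -0.3291, -0.237] dr [82.41, -0.05, 0.04]
```

send_rows(
  dr=[
    [10, 0, 0],
    [20, 0, 0],
    [30, 0, 0],
    [40, 0, 0],
    [50, 0, 0],
  ],
  translation=[
    [-0.02, -0.04, -0.029],
    [-0.03, -0.08, -0.058],
    [-0.04, -0.12, -0.087],
    [-0.05, -0.16, -0.116],
    [-0.058, -0.2, -0.145],
  ],
  claw=[1, 1, 1, 1, 1],
)

```text
time_s: 0.72
tcp_pos: [0.3499, 0.3838, 0.2801]
eef_rot: [[-0.0, -0.344, 0.939], [-0.0, 0.939, 0.344], [-1.0, -0.0, -0.0]]
force: [0.2, 0.3, -0.1]
width: 0.0911
```

```bash
python3 -c "
from h import *
delta((.44,.255,.28),-12)"
```

```text
tcp [0.3499 0.3838 0.2801] yaw 20.09 tilt 0.01 F [ 0.2  0.3 -0.1] w 0.0911 t 0.725
translation [0.0001, -0.1519, 0.0403] dr [32.09, -0.01, 0.01]
```

send_rows(
  dr=[
    [10, 0, 0],
    [20, 0, 0],
    [30, 0, 0],
    [32, 0, 0],
    [32, 0, 0],
  ],
  translation=[
    [0, -0.04, 0.01],
    [0, -0.08, 0.02],
    [0, -0.12, 0.03],
    [0, -0.152, 0.04],
    [0, -0.152, 0.04],
  ],
  claw=[1, 1, 1, 1, 1],
)

```text
time_s: 1.35
tcp_pos: [0.4408, 0.2551, 0.2797]
eef_rot: [[-0.0, 0.204, 0.979], [-0.0, 0.979, -0.204], [-1.0, -0.0, -0.0]]
force: [0.4, -0.4, 0.8]
width: 0.0911
```

```bash
python3 - <<'E'
from h import *
delta((.45,.263,.19),-12)
c=vision.calibration('wrist');p,d=vision.capture('wrist');np.savez('w1.npz',p=p,d=d,**{'c'+k:v for k,v in c.items()})
cv2.imwrite('pics/w1.png',p)
W=cloud(d,c);m=(d>0)&(np.abs(W[...,2]-.06)<.006)
n,l,st,ce=cv2.connectedComponentsWithStats(m.astype(np.uint8))
for i in range(1,n):
    if st[i,4]>300:
        q=W[l==i];print(st[i],cv2.minAreaRect((q[:,:2]*1000).astype(np.float32)),np.median(q[:,2]))
        cnt=np.argwhere(l==i)[:,::-1].astype(np.float32);b=cv2.boxPoints(cv2.minAreaRect(cnt))
        print([ray(u,v,c,.06).round(4).tolist() for u,v in b])
E
```

```text
tcp [0.4408 0.2551 0.2797] yaw -11.76 tilt 0.03 F [ 0.4 -0.4  0.8] w 0.0911 t 1.35
translation [0.0897, 0.0096, 0.0074] dr [0.24, -0.01, 0.03]
[ 381   64   72  106 3184] ((637.3426513671875, 270.815673828125), (32.783180236816406, 120.24604034423828), 21.768138885498047) 0.05921138239886288
[[0.5973, 0.3235, 0.06], [0.6292, 0.3319, 0.06], [0.6742, 0.2198, 0.06], [0.6403, 0.2094, 0.06]]
[ 239   91   29  135 3664] ((443.93353271484375, 260.6656188964844), (159.26695251464844, 32.03009796142578), 77.56705474853516) 0.05930582125174449
[[0.4103, 0.1876, 0.06], [0.4464, 0.3417, 0.06], [0.4762, 0.335, 0.06], [0.4435, 0.18, 0.06]]
[  81  168   66   67 1816] ((268.3981628417969, 246.615478515625), (33.92584991455078, 83.91154479980469), 25.694236755371094) 0.05927534051670255
[[0.2369, 0.2774, 0.06], [0.2667, 0.2937, 0.06], [0.3042, 0.2201, 0.06], [0.2735, 0.2018, 0.06]]
```

View pics/w1.png

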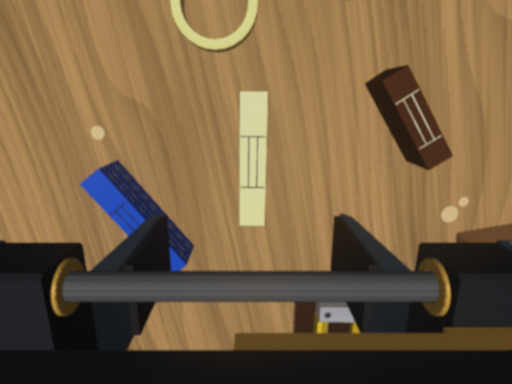

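```bash
python3 -c "
from h import *
delta((.4445,.261,.02),-12.4)"
```

```text
tcp [0.44   0.2561 0.2797] yaw -11.67 tilt 0.04 F [-0.2  0.4  0.2] w 0.0914 t 1.4
translation [0.2597, 0.0058, 0.0035] dr [0.73, -0.03, 0.01]
```

send_rows(
  dr=[
    [0.4, 0, 0],
    [0.8, 0, 0],
    [0.8, 0, 0],
    [0.8, 0, 0],
    [0.8, 0, 0],
  ],
  translation=[
    [0.05, 0.003, 0.003],
    [0.11, 0.006, 0.003],
    [0.16, 0.006, 0.003],
    [0.19, 0.006, 0.003],
    [0.19, 0.006, 0.003],
  ],
  claw=[1, 1, 1, 1, 1],
)

```text
time_s: 2.02
tcp_pos: [0.4421, 0.2622, 0.0883]
eef_rot: [[-0.004, 0.213, 0.977], [-0.002, 0.977, -0.213], [-1.0, -0.002, -0.004]]
force: [-0.2, 0.9, 0.7]
width: 0.0911
```

```bash
python3 - <<'E'
from h import *
delta((.4445,.261,.02),-12.4)
c=vision.calibration('wrist');p,d=vision.capture('wrist')
cv2.imwrite('pics/w2.png',p)
W=cloud(d,c);m=(d>0)&(np.abs(W[...,2]-.06)<.006)
n,l,st,ce=cv2.connectedComponentsWithStats(m.astype(np.uint8))
for i in range(1,n):
    if st[i,4]>300:
        q=W[l==i];print(st[i],cv2.minAreaRect((q[:,:2]*1000).astype(np.float32)),np.median(q[:,2]))
E
```

```text
tcp [0.4421 0.2622 0.0883] yaw -12.3 tilt 0.25 F [-0.2  0.9  0.7] w 0.0911 t 2.025
translation [0.0683, -0.0005, 0.0028] dr [0.1, -0.2, 0.14]
[ 227   96   58  174 9231] ((449.555419921875, 286.2554626464844), (107.52828979492188, 32.072940826416016), 77.64602661132812) 0.05937940079429711
[ 231  301   48   37 1523] ((430.0027770996094, 197.22500610351562), (30.14246368408203, 31.740821838378906), 76.98143768310547) 0.05933648726645825
```

View pics/w2.png

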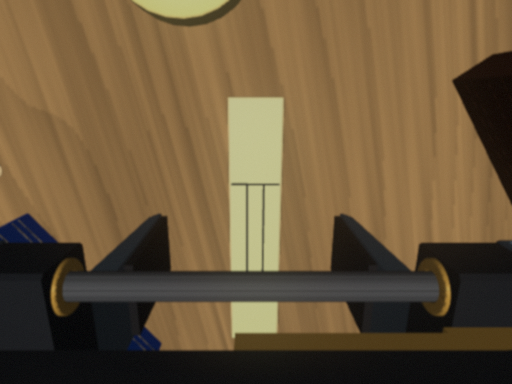

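send_rows(
  dr=[
    [0.1, 0, 0],
    [0.1, 0, 0],
    [0.1, 0, 0],
    [0.1, 0, 0],
    [0.1, 0, 0],
  ],
  translation=[
    [0.03, -0.001, 0.002],
    [0.06, -0.001, 0.002],
    [0.068, -0.001, 0.002],
    [0.068, -0.001, 0.002],
    [0.068, -0.001, 0.002],
  ],
  claw=[1, 1, 1, 0.2, 0.2],
  force=20,
)

```text
time_s: 2.7
tcp_pos: [0.4464, 0.261, 0.0232]
eef_rot: [[0.002, 0.216, 0.976], [0.001, 0.976, -0.216], [-1.0, 0.001, 0.002]]
force: [0.7, -0.0, 0.1]
width: 0.0738
```

send_rows(
  dr=[
    [0, 0, 0],
    [0, 0, 0],
    [0, 0, 0],
    [0, 0, 0],
  ],
  translation=[
    [0, 0, 0],
    [0, 0, 0],
    [0, 0, 0],
    [0, 0, 0],
  ],
  claw=[0.2, 0.2, 0.2, 0.2],
  force=50,
)

```text
time_s: 3.2
tcp_pos: [0.4457, 0.2606, 0.0219]
eef_rot: [[-0.0, 0.216, 0.976], [-0.0, 0.976, -0.216], [-1.0, -0.0, -0.0]]
force: [-3.9, 1.5, 2.2]
width: 0.0342
```

send_rows(
  dr=[
    [0, 0, 0],
    [0, 0, 0],
    [0, 0, 0],
    [0, 0, 0],
    [0, 0, 0],
  ],
  translation=[
    [0, 0, 0],
    [-0.02, 0, 0],
    [-0.07, 0, 0],
    [-0.13, 0, 0],
    [-0.17, -0.04, 0],
  ],
  claw=[0.2, 0.2, 0.2, 0.2, 0.2],
  force=50,
)

```text
time_s: 3.82
tcp_pos: [0.4381, 0.2226, 0.1944]
eef_rot: [[0.003, 0.214, 0.977], [0.001, 0.977, -0.214], [-1.0, 0.002, 0.003]]
force: [1.0, -1.3, -2.3]
width: 0.0317
```

```bash
python3 - <<'E'
from h import *
delta((.49,.11,.20),-12.4)
E
```

```text
tcp [0.4381 0.2226 0.1944] yaw -12.36 tilt 0.2 F [ 1.  -1.3 -2.3] w 0.0317 t 3.825
translation [-0.0056, -0.0989, 0.0748] dr [0.04, 0.16, -0.12]
```

```bash
python3 - <<'E'
from h import *
delta((.38,.02,.27),-12.2)
E
```

```text
tcp [0.4381 0.2226 0.1944] yaw -12.36 tilt 0.2 F [ 1.  -1.3 -2.3] w 0.0317 t 3.825
translation [-0.0761, -0.2102, -0.0132] dr [-0.16, 0.16, -0.12]
```

send_rows(
  dr=[
    [0, 0, 0],
    [0, 0, 0],
    [0, 0, 0],
    [0, 0, 0],
    [0, 0, 0],
  ],
  translation=[
    [-0.02, -0.05, -0.003],
    [-0.04, -0.1, -0.006],
    [-0.06, -0.15, -0.009],
    [-0.076, -0.2, -0.013],
    [-0.076, -0.21, -0.013],
  ],
  claw=[0.2, 0.2, 0.2, 0.2, 0.2],
)

```text
time_s: 4.45
tcp_pos: [0.3784, 0.0173, 0.2688]
eef_rot: [[0.001, 0.219, 0.976], [-0.001, 0.976, -0.219], [-1.0, -0.0, 0.002]]
force: [-0.5, 0.2, -2.5]
width: 0.0319
```

send_rows(
  dr=[
    [0, 0, 0],
  ],
  translation=[
    [0, 0, 0],
  ],
  claw=[0.2],
)

```text
time_s: 4.58
tcp_pos: [0.3788, 0.0191, 0.2677]
eef_rot: [[-0.0, 0.218, 0.976], [0.0, 0.976, -0.218], [-1.0, 0.0, -0.0]]
force: [0.9, -0.0, -2.6]
width: 0.0318
```

```bash
python3 - <<'E'
from h import *
delta((.38,.02,.27),-12.2)
c=vision.calibration('wrist');p,d=vision.capture('wrist')
np.savez('w3.npz',p=p,d=d,**{'c'+k:v for k,v in c.items()});cv2.imwrite('pics/w3.png',p)
E
```

```text
tcp [0.3788 0.0191 0.2677] yaw -12.58 tilt 0.02 F [ 0.9 -0.  -2.6] w 0.0318 t 4.575
translation [-0.0023, 0.0011, 0.0009] dr [-0.38, -0.01, -0.01]
```

View pics/w3.png

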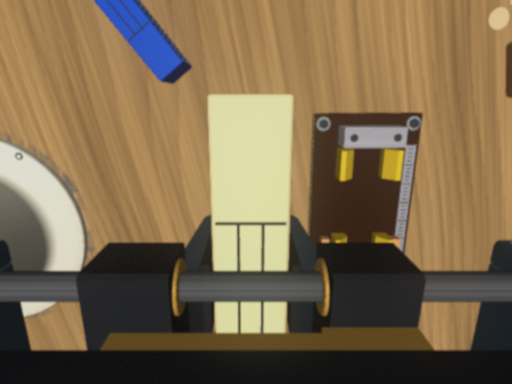

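The rail sits at columns 208–293. The jig's stop is at (373,137), with its cheeks at (345,165) and (393,165). I'll measure both.

```bash
python3 - <<'E'
from h import *
f=np.load('w3.npz');p,d=f['p'],f['d'];c={k[1:]:f[k] for k in f.files if k[0]=='c'}
c['fx']=float(c['fx'])
cv2.imwrite('pics/w3z.png',cv2.resize(p[90:260,290:440],None,fx=3.5,fy=3.5,interpolation=cv2.INTER_CUBIC))
W=cloud(d,c);z=W[...,2]
hsv=cv2.cvtColor(p,cv2.COLOR_BGR2HSV).astype(int);H,S,V=hsv[...,0],hsv[...,1],hsv[...,2]
roi=np.zeros(z.shape,bool);roi[100:240,300:430]=1
def rep(n,m,zz):
    m=m.astype(np.uint8);nn,l,st,ce=cv2.connectedComponentsWithStats(m)
    for i in range(1,nn):
        if st[i,4]>60:
            cnt=np.argwhere(l==i)[:,::-1];
            P=np.array([ray(u,v,c,zz)[:2] for u,v in cnt])*1000
            r=cv2.minAreaRect(P.astype(np.float32));print(n,st[i],np.round(r[0],1),np.round(r[1],1),round(r[2],2),'medz',np.median(z[l==i]).round(4))
rep('stop',roi&(z>.040)&(z<.056)&(S<60),.048)
rep('yellow',roi&(H>18)&(H<35)&(S>150)&(V>90),.036)
rep('board',roi&(z>.009),.018)
rail=(z>.2)&(H>18)&(H<40)&(V>120)&(S<130);rail[:, :195]=0;rail[:,305:]=0;rail[215:]=0
ztop=np.median(z[rail]);print('rail ztop',ztop);rep('rail',rail,ztop)
E
```

```text
stop [ 342  126   66   22 1391] [524.8  23.1] [23.8 73.3] 77.43 medz 0.0472
yellow [336 148  19  34 530] [489.9  -4.8] [40.8 20.6] 79.07 medz 0.0366
yellow [379 149  25  33 691] [543.8 -17.6] [39.3 26.9] 77.43 medz 0.0357
yellow [332 233  16   7  98] [470.  -95.9] [ 8.3 19.8] 77.44 medz 0.0298
yellow [373 233  20   7 116] [ 523.9 -107.9] [ 8.3 25.3] 77.44 medz 0.0301
board [  300   112   123   128 13246] [507.9 -31.5] [166.4 143.5] 77.44 medz 0.0176
rail ztop 0.305234444373411
rail [  207    93    88   122 10169] [390.4  74.3] [46.3 32. ] 77.43 medz 0.3052
```

View pics/w3z.png

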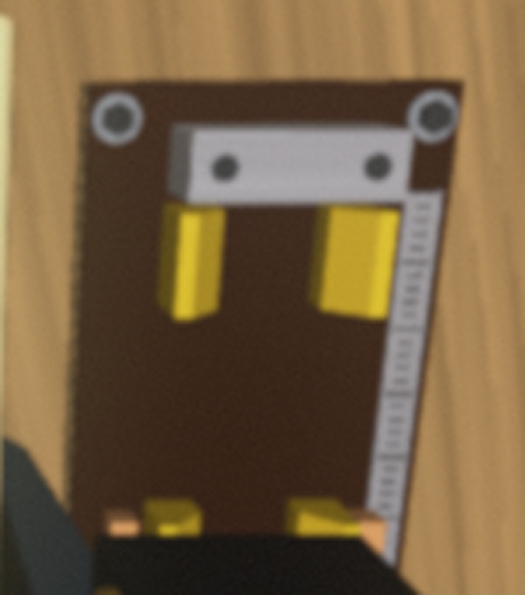

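```bash
python3 - <<'E'
from h import *
f=np.load('w3.npz');c={k[1:]:f[k] for k in f.files if k[0]=='c'};c['fx']=float(c['fx'])
a=np.radians(77.5);u=np.array([np.cos(a),np.sin(a)]);n=np.array([np.sin(a),-np.cos(a)])
def q(name,x,y,z):
    P=ray(290+x/3.5-.36,90+y/3.5-.36,c,z)[:2]*1000;print(name,'along',(P@u).round(1),'lat',(P@n).round(1))
q('stop tl',190,127,.048);q('stop tr',413,131,.048);q('stop bl',190,206,.048);q('stop br',409,202,.048)
for y in(210,300):pass
q('cheekL in top',205,210,.042);q('cheekL in end',197,318,.042);q('cheekR in top',378,210,.042)
q('cheekR in end',367,318,.042);q('cheekR low',322,208,.030);q('cheekR low end',319,306,.030)
q('cheekR floor',317,208,.018);q('cheekR floorend',311,306,.018)
q('board tl',86,85,.018);q('board tr',462,82,.018);q('boardl low',68,480,.018);q('boardr low',397,545,.018)
q('screwL',118,117,.018);q('screwR',433,115,.018)
E
```

```text
stop tl along 148.2 lat 471.3
stop tr along 146.9 lat 543.7
stop bl along 122.6 lat 473.2
stop br along 123.8 lat 545.4
cheekL in top along 120.4 lat 480.1
cheekL in end along 83.0 lat 480.3
cheekR in top along 120.3 lat 538.1
cheekR in end along 83.0 lat 538.9
cheekR low along 119.2 lat 524.0
cheekR low end along 84.4 lat 526.7
cheekR floor along 117.4 lat 527.0
cheekR floorend along 81.6 lat 528.6
board tl along 160.2 lat 442.5
board tr along 161.1 lat 572.5
boardl low along 13.7 lat 443.2
boardr low along -13.4 lat 571.9
screwL along 149.3 lat 454.2
screwR along 149.9 lat 564.0
```

send_rows(
  dr=[
    [0, 0, 0],
    [0, 0, 0],
    [0, 0, 0],
    [0, 0, 0],
    [0, 0, 0],
  ],
  translation=[
    [0, -0.01, 0.045],
    [0, -0.02, 0.09],
    [0.03, -0.032, 0.135],
    [0.07, -0.032, 0.143],
    [0.11, -0.032, 0.143],
  ],
  claw=[0.2, 0.2, 0.2, 0.2, 0.2],
)

```text
time_s: 5.25
tcp_pos: [0.5127, -0.0416, 0.1557]
eef_rot: [[-0.001, 0.215, 0.977], [0.0, 0.977, -0.215], [-1.0, 0.0, -0.001]]
force: [0.2, -0.2, -3.2]
width: 0.0317
```

send_rows(
  dr=[
    [0, 0, 0],
  ],
  translation=[
    [0.01, 0, 0],
  ],
  claw=[0.2],
  force=60,
)

```text
time_s: 5.38
tcp_pos: [0.5105, -0.0412, 0.1453]
eef_rot: [[-0.005, 0.215, 0.977], [0.001, 0.977, -0.215], [-1.0, 0.0, -0.005]]
force: [0.0, 0.0, -1.0]
width: 0.0318
```

```bash
cat >>h.py <<'E'
A_=np.radians(77.5);U=np.array([np.cos(A_),np.sin(A_)]);N=np.array([np.sin(A_),-np.cos(A_)])
def st(s=None):
    s=s or bot.sense();P=np.array(s['tcp_pos'])[:2]*1000;R=np.array(s['eef_rot']);F=np.array(s['force'])
    print('s',round(43-P@U,1),'lat',round(P@N-508.5,1),'bottom above board',round(s['tcp_pos'][2]*1000-22-18,1),'yaw',np.degrees(np.arctan2(R[1,2],R[0,2])).round(2),'F along(+=stopward)',round(F[:2]@U,1),'Flat',round(F[:2]@N,1),'Fz',round(F[2],1),'w',s['width'],'t',s['time_s'])
E
python3 - <<'E'
from h import *
st()
for n,(u0,u1,v0,v1) in (("scene",(180,330,110,240)),("side",(190,320,150,270))):
    p,d=vision.capture(n);st()
    cv2.imwrite(f"pics/{n}2.png",cv2.resize(p[v0:v1,u0:u1],None,fx=4,fy=4,interpolation=cv2.INTER_CUBIC))
E
```

```text
s -27.2 lat -1.2 bottom above board 105.3 yaw -12.4 F along(+=stopward) 0.0 Flat 0.0 Fz -1.0 w 0.03180936639204731 t 5.375
s -27.0 lat -0.8 bottom above board 105.7 yaw -12.41 F along(+=stopward) -0.5 Flat -1.2 Fz -3.9 w 0.03156867922659405 t 5.425
s -26.8 lat -0.1 bottom above board 107.2 yaw -12.42 F along(+=stopward) 0.7 Flat 0.4 Fz -2.5 w 0.03151326982207386 t 5.475
```

View pics/scene2.png

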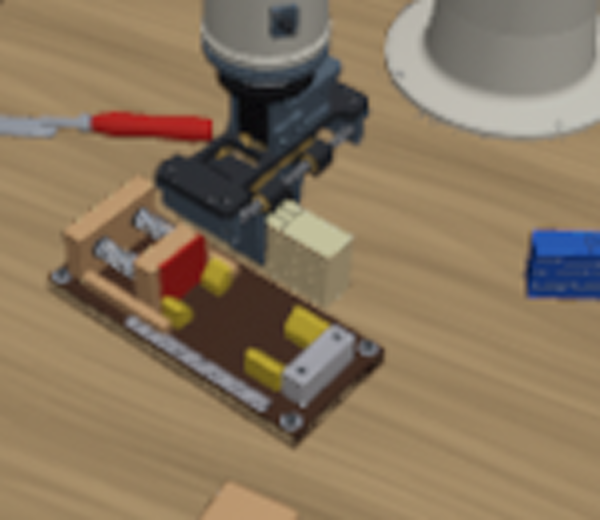

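View pics/side2.png

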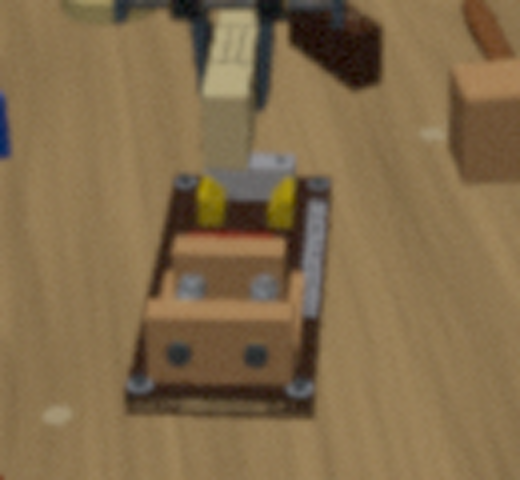

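```bash
python3 - <<'E'
from h import *
c=vision.calibration('side')
def q(n,x,y,z):
    P=ray(190+x/4,150+y/4,c,z)[:2]*1000;print(n,'s',(43-P@U).round(1),'lat',(P@N-508.5).round(1))
q('rail L',203,97,.184);q('rail R',252,103,.184);q('jawtop L',174,236,.076);q('jawtop R',286,240,.076)
q('block L',148,300,.074);q('block R',302,304,.074);q('boardcornerTL',177,176,.018);q('TR',330,180,.018);q('BL',127,402,.018);q('BR',313,408,.018)
st()
E
```

```text
rail L s 58.4 lat -10.7
rail R s 65.8 lat 24.0
jawtop L s 68.7 lat -34.8
jawtop R s 70.5 lat 45.9
block L s 146.7 lat -43.1
block R s 146.6 lat 61.9
boardcornerTL s -112.7 lat -57.7
TR s -111.5 lat 68.6
BL s 187.3 lat -55.0
BR s 187.6 lat 71.1
s -26.8 lat -0.1 bottom above board 107.2 yaw -12.42 F along(+=stopward) 0.7 Flat 0.4 Fz -2.5 w 0.03151326982207386 t 5.475
```

send_rows(
  dr=[
    [0, 0, 0],
    [0, 0, 0],
    [0, 0, 0],
    [0, 0, 0],
  ],
  translation=[
    [0.03, 0, 0.0005],
    [0.06, 0, 0.0005],
    [0.069, 0, 0.0005],
    [0.069, 0, 0.0005],
  ],
  claw=[0.2, 0.2, 0.2, 0.2],
)

```text
time_s: 5.98
tcp_pos: [0.5127, -0.0428, 0.0798]
eef_rot: [[0.001, 0.216, 0.976], [-0.0, 0.976, -0.216], [-1.0, 0.0, 0.001]]
force: [-0.1, 0.6, -2.4]
width: 0.0316
```

```bash
python3 - <<'E'
from h import *
st()
for n,(u0,u1,v0,v1) in (("scene",(180,330,110,240)),("side",(190,320,150,270))):
    p,d=vision.capture(n);st()
    cv2.imwrite(f"pics/{n}3.png",cv2.resize(p[v0:v1,u0:u1],None,fx=4,fy=4,interpolation=cv2.INTER_CUBIC))
E
```

```text
s -26.1 lat 1.4 bottom above board 39.8 yaw -12.47 F along(+=stopward) 0.6 Flat -0.2 Fz -2.4 w 0.0315634341522022 t 5.975
s -26.1 lat 1.6 bottom above board 40.1 yaw -12.47 F along(+=stopward) 0.2 Flat 0.1 Fz -2.6 w 0.03174241910825681 t 6.025
s -26.0 lat 1.7 bottom above board 40.2 yaw -12.47 F along(+=stopward) 0.6 Flat 0.2 Fz -2.1 w 0.03200579373653872 t 6.075
```

View pics/scene3.png

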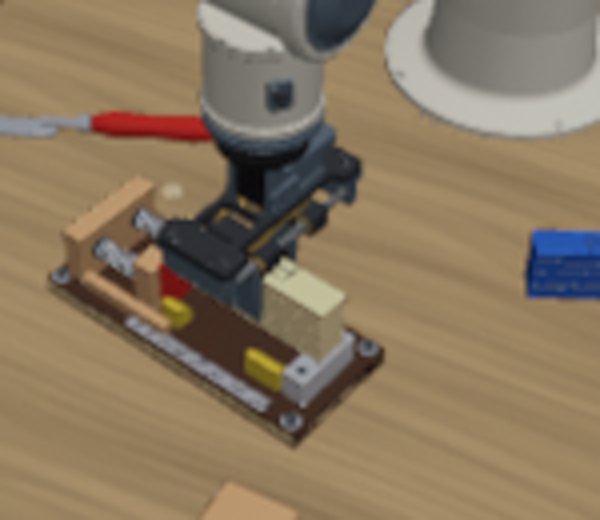

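View pics/side3.png

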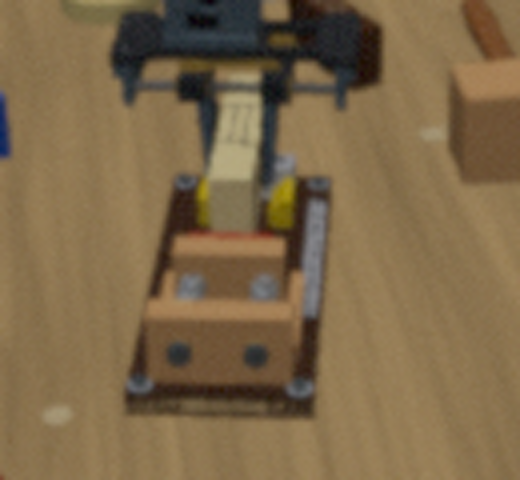

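send_rows(
  dr=[
    [0, 0, 0],
    [0, 0, 0],
    [0, 0, 0],
    [0, 0, 0],
    [0, 0, 0],
  ],
  translation=[
    [0.004, 0, -0.001],
    [0.004, -0.005, -0.001],
    [0.004, -0.009, -0.001],
    [0.004, -0.013, -0.001],
    [0.004, -0.018, -0.001],
  ],
  claw=[0.2, 0.2, 0.2, 0.2, 0.2],
)

```text
time_s: 6.7
tcp_pos: [0.5074, -0.0602, 0.0751]
eef_rot: [[0.0, 0.216, 0.976], [0.001, 0.976, -0.216], [-1.0, 0.001, 0.0]]
force: [1.3, 8.5, 0.5]
width: 0.0319
```

```bash
python3 -c "
from h import *
st()"
```

```text
s -8.0 lat -0.1 bottom above board 35.1 yaw -12.5 F along(+=stopward) 8.6 Flat -0.6 Fz 0.5 w 0.03188625675903725 t 6.7
```

send_rows(
  dr=[
    [0, 0, 0],
    [0, 0, 0],
    [0, 0, 0],
    [0, 0, 0],
    [0, 0, 0],
  ],
  translation=[
    [0, -0.004, 0],
    [0, -0.008, 0],
    [0, -0.012, 0],
    [0, -0.013, 0],
    [0, -0.013, 0],
  ],
  claw=[0.2, 0.2, 0.2, 0.2, 0.2],
)

```text
time_s: 7.32
tcp_pos: [0.5048, -0.0727, 0.0751]
eef_rot: [[0.001, 0.217, 0.976], [0.001, 0.976, -0.217], [-1.0, 0.001, 0.0]]
force: [2.2, 10.0, 1.0]
width: 0.0315
```

```bash
python3 - <<'E'
from h import *
st()
for n,(u0,u1,v0,v1) in (("scene",(180,330,110,240)),("side",(190,320,150,270))):
    p,d=vision.capture(n);st()
    cv2.imwrite(f"pics/{n}4.png",cv2.resize(p[v0:v1,u0:u1],None,fx=4,fy=4,interpolation=cv2.INTER_CUBIC))
p,d=vision.capture('wrist');cv2.imwrite('pics/w4.png',p)
E
```

```text
s 4.7 lat 0.0 bottom above board 35.1 yaw -12.51 F along(+=stopward) 10.3 Flat 0.0 Fz 1.0 w 0.03148742408149469 t 7.325
s 4.7 lat 0.0 bottom above board 35.2 yaw -12.51 F along(+=stopward) 9.7 Flat -0.0 Fz 0.7 w 0.03191283544764233 t 7.375
s 4.7 lat 0.0 bottom above board 35.2 yaw -12.51 F along(+=stopward) 10.1 Flat 0.2 Fz 1.0 w 0.032065120461571284 t 7.425
```

View pics/scene4.png

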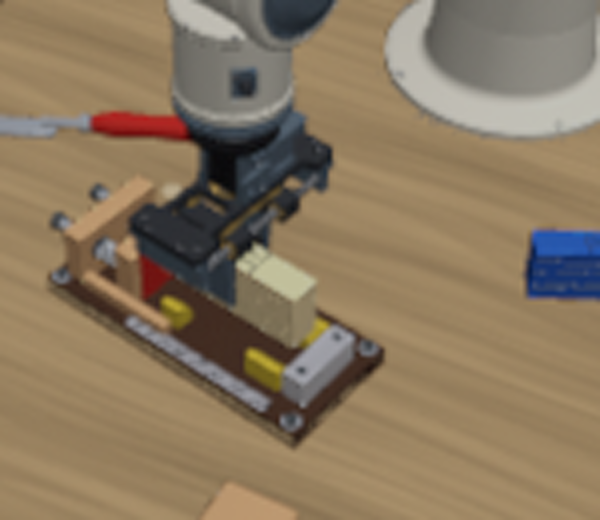

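View pics/side4.png

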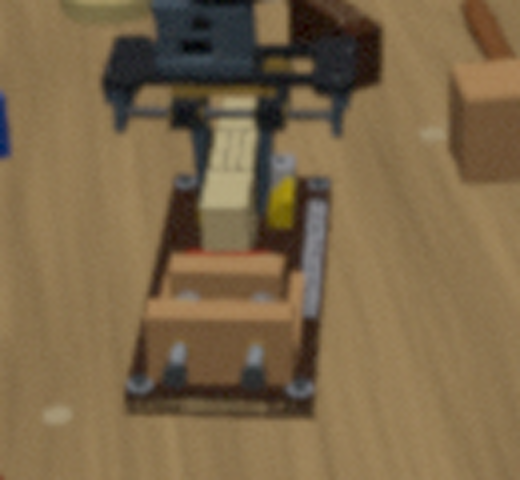

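View pics/w4.png

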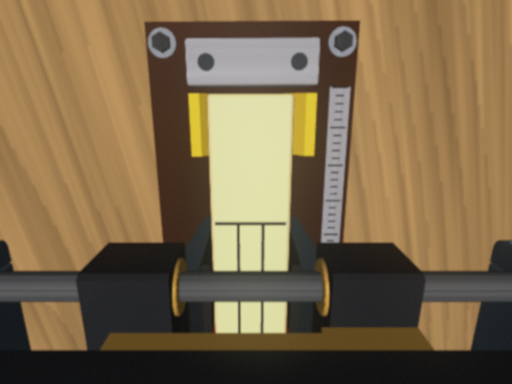

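```bash
python3 - <<'E'
from h import *
c=vision.calibration('wrist')
def q(n,x,y,z):
    P=ray(x,y,c,z)[:2]*1000;print(n,'s',(43-P@U).round(1),'lat',(P@N-508.5).round(1))
q('stop fL',187,84.5,.048);q('stop fR',318,84.5,.048);q('rail L',208,94,.113);q('rail R',293,95,.113)
q('cheekL out',189,94,.042);q('cheekR out',316.5,94,.042);q('cheekL out e',191,156,.042);q('cheekR out e',315,155,.042)
E
```

```text
stop fL s -80.3 lat -35.1
stop fR s -80.3 lat 36.2
rail L s -74.5 lat -15.9
rail R s -74.1 lat 14.8
cheekL out s -75.4 lat -35.3
cheekR out s -75.4 lat 36.8
cheekL out e s -40.0 lat -35.9
cheekR out e s -40.6 lat 37.8
```

send_rows(
  dr=[
    [0, 0, 0],
    [0, 0, 0],
    [0, 0, 0],
    [0, 0, 0],
  ],
  translation=[
    [0.008, 0, 0.001],
    [0.016, 0, 0.001],
    [0.024, 0, 0.001],
    [0.031, 0, 0.001],
  ],
  claw=[0.2, 0.2, 0.2, 0.2],
)

```text
time_s: 7.98
tcp_pos: [0.5057, -0.0729, 0.0439]
eef_rot: [[0.001, 0.216, 0.976], [0.001, 0.976, -0.216], [-1.0, 0.001, 0.0]]
force: [2.1, 10.6, 1.7]
width: 0.0315
```

```bash
python3 -c "
from h import *
st()"
```

```text
s 4.7 lat 1.0 bottom above board 3.9 yaw -12.5 F along(+=stopward) 10.8 Flat -0.3 Fz 1.7 w 0.031547649784954356 t 7.975
```

send_rows(
  dr=[
    [0, 0, 0],
    [0, 0, 0],
    [0, 0, 0],
    [0, 0, 0],
  ],
  translation=[
    [0.0015, 0, 0],
    [0.003, 0, 0],
    [0.004, 0, 0],
    [0.004, 0, 0],
  ],
  claw=[0.2, 0.2, 0.2, 0.2],
)

```text
time_s: 8.48
tcp_pos: [0.5057, -0.0729, 0.0401]
eef_rot: [[0.0, 0.216, 0.976], [0.001, 0.976, -0.216], [-1.0, 0.001, 0.0]]
force: [2.2, 10.2, -1.9]
width: 0.0315
```

```bash
python3 - <<'E'
from h import *
st()
c=vision.calibration('wrist');p,d=vision.capture('wrist');cv2.imwrite('pics/w5.png',p)
W=cloud(d,c)
for v in (110,150,190,215):print(v,W[v,235:265].mean(0).round(4))
st()
E
```

```text
s 4.7 lat 1.0 bottom above board 0.1 yaw -12.5 F along(+=stopward) 10.4 Flat -0.0 Fz -1.9 w 0.03153800015931504 t 8.475
110 [ 0.5207 -0.0009  0.0777]
150 [ 0.5175 -0.0152  0.0775]
190 [ 0.5141 -0.0305  0.0776]
215 [ 0.5119 -0.0407  0.0775]
s 4.7 lat 1.0 bottom above board 0.0 yaw -12.5 F along(+=stopward) 10.5 Flat -0.2 Fz -1.9 w 0.03180043909631053 t 8.525
```

View pics/w5.png

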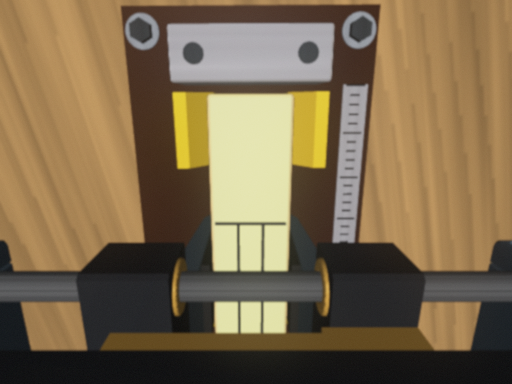

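send_rows(
  dr=[
    [0, 0, 0],
    [0, 0, 0],
    [0, 0, 0],
    [0, 0, 0],
    [0, 0, 0],
  ],
  translation=[
    [0.0005, 0.001, 0],
    [0.0005, 0.002, 0],
    [0.0005, 0.003, 0],
    [0.0005, 0.004, 0],
    [0.0005, 0.0045, 0],
  ],
  claw=[0.2, 0.2, 0.2, 0.2, 0.2],
)

```text
time_s: 9.15
tcp_pos: [0.5066, -0.0689, 0.0399]
eef_rot: [[0.001, 0.216, 0.976], [0.0, 0.976, -0.216], [-1.0, 0.0, 0.001]]
force: [-0.8, 4.3, 8.1]
width: 0.0318
```

```bash
python3 -c "
from h import *
st()"
```

```text
s 0.6 lat 1.0 bottom above board -0.1 yaw -12.49 F along(+=stopward) 4.0 Flat -1.7 Fz 8.1 w 0.03180175186164655 t 9.15
```

send_rows(
  dr=[
    [0, 0, 0],
    [0, 0, 0],
    [0, 0, 0],
    [0, 0, 0],
    [0, 0, 0],
  ],
  translation=[
    [0, 0.0005, 0],
    [0, 0.0005, 0],
    [0, 0.0005, 0],
    [0, 0.0005, 0],
    [0, 0.0005, 0],
  ],
  claw=[0.2, 0.4, 0.55, 0.55, 0.55],
  force=20,
)

```text
time_s: 9.78
tcp_pos: [0.5066, -0.0684, 0.0394]
eef_rot: [[0.0, 0.216, 0.976], [-0.0, 0.976, -0.216], [-1.0, -0.0, 0.0]]
force: [-0.1, 0.4, -1.1]
width: 0.0501
```

```bash
python3 - <<'E'
from h import *
st()
for n,(u0,u1,v0,v1) in (("scene",(180,330,110,240)),("side",(190,320,150,270))):
    p,d=vision.capture(n);st()
    cv2.imwrite(f"pics/{n}6.png",cv2.resize(p[v0:v1,u0:u1],None,fx=4,fy=4,interpolation=cv2.INTER_CUBIC))
p,d=vision.capture('wrist');cv2.imwrite('pics/w6.png',p)
E
```

```text
s 0.2 lat 0.9 bottom above board -0.6 yaw -12.48 F along(+=stopward) 0.3 Flat -0.2 Fz -1.1 w 0.05010631740855484 t 9.775
s 0.1 lat 0.8 bottom above board -0.6 yaw -12.49 F along(+=stopward) -0.5 Flat -0.1 Fz -0.2 w 0.05015827435457035 t 9.825
s 0.1 lat 0.8 bottom above board -0.6 yaw -12.48 F along(+=stopward) -0.3 Flat -0.3 Fz -0.6 w 0.05036722493803565 t 9.875
```

View pics/w6.png

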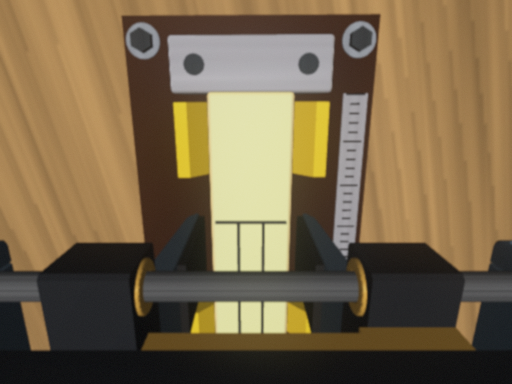

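The rail's end now touches the stop, at about row 93. The fingers are clear, so I'll retreat straight up, then away.

send_rows(
  dr=[
    [0, 0, 0],
    [0, 0, 0],
    [0, 0, 0],
    [0, 0, 0],
    [0, 0, 0],
  ],
  translation=[
    [-0.03, 0, 0],
    [-0.08, 0, 0],
    [-0.13, 0, 0],
    [-0.18, 0, 0],
    [-0.22, 0.01, 0],
  ],
  claw=[0.55, 0.55, 0.55, 0.55, 0.55],
)

```text
time_s: 10.55
tcp_pos: [0.5087, -0.0588, 0.2616]
eef_rot: [[0.001, 0.217, 0.976], [-0.0, 0.976, -0.217], [-1.0, -0.0, 0.001]]
force: [0.5, -0.5, 0.0]
width: 0.0502
```

send_rows(
  dr=[
    [0, 0, 0],
    [0, 0, 0],
    [0, 0, 0],
    [0, 0, 0],
  ],
  translation=[
    [0, 0.05, 0],
    [0, 0.1, 0],
    [0, 0.12, 0],
    [0, 0.12, 0],
  ],
  claw=[0.55, 0.55, 0.55, 0.55],
)

```text
time_s: 11.05
tcp_pos: [0.5346, 0.0593, 0.2592]
eef_rot: [[-0.0, 0.214, 0.977], [-0.0, 0.977, -0.214], [-1.0, -0.0, -0.0]]
force: [0.7, 0.0, -0.4]
width: 0.0504
```

```bash
python3 - <<'E'
from h import *
st()
for n,(u0,u1,v0,v1) in (("scene",(180,330,110,240)),("side",(190,320,150,270))):
    p,d=vision.capture(n);c=vision.calibration(n);W=cloud(d,c)
    cv2.imwrite(f"pics/{n}7.png",cv2.resize(p[v0:v1,u0:u1],None,fx=4,fy=4,interpolation=cv2.INTER_CUBIC))
    cv2.imwrite(f"pics/{n}7f.png",p)
    hsv=cv2.cvtColor(p,cv2.COLOR_BGR2HSV).astype(int)
    S=43-1000*(W[...,:2]@U);L=1000*(W[...,:2]@N)-508.5
    m=(d>0)&(abs(L)<25)&(abs(S)<95)&(abs(W[...,2]-.077)<.008)&(hsv[...,1]<110)&(hsv[...,0]>18)&(hsv[...,2]>120)
    z=W[...,2]
    print(n,m.sum(),[(a,np.median(z[m&(S>a)&(S<a+30)]).round(4),np.median(L[m&(S>a)&(S<a+30)]).round(1)) for a in(-80,-50,-20,10,40) if (m&(S>a)&(S<a+30)).any()])
E
```

```text
s -130.6 lat 0.6 bottom above board 219.2 yaw -12.37 F along(+=stopward) 0.2 Flat 0.7 Fz -0.4 w 0.050420116402358155 t 11.05
scene 341 [(-80, np.float64(0.0765), np.float64(6.3)), (-50, np.float64(0.0764), np.float64(6.7)), (-20, np.float64(0.0763), np.float64(5.7)), (10, np.float64(0.0767), np.float64(7.5)), (40, np.float64(0.0765), np.float64(5.2))]
side 295 [(-80, np.float64(0.0769), np.float64(4.0)), (-50, np.float64(0.0769), np.float64(4.6)), (-20, np.float64(0.0774), np.float64(3.4)), (10, np.float64(0.0774), np.float64(5.1)), (40, np.float64(0.0769), np.float64(3.3))]
```

View pics/scene7.png

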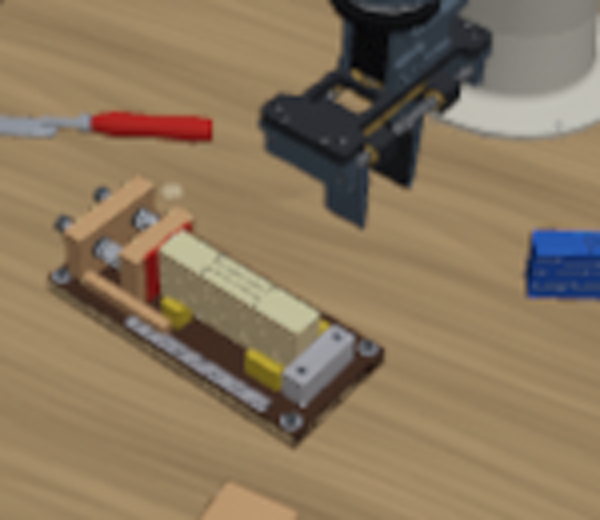

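View pics/side7.png

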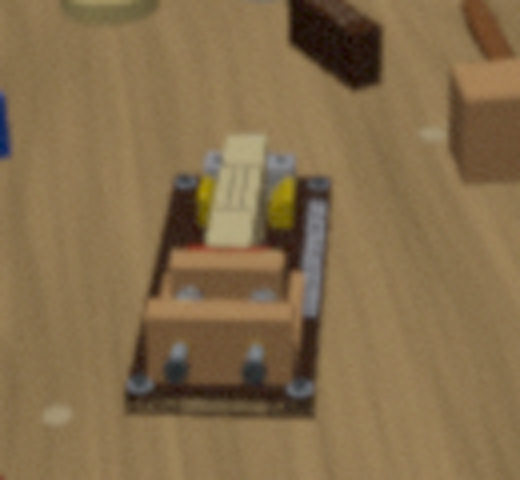

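View pics/scene7f.png

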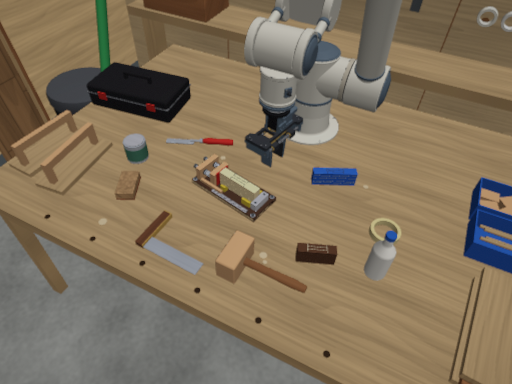

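The rail is clamped between the red jaw and the stop, level at about z = 0.077–0.078, with its pencil marks up. The other objects haven't moved and the arm is clear, so I'm handing in.

```bash
python3 -c "
from plant import bot
print(bot.job_done())"
```

```text
the job is handed in; nothing more can be done
None
```

The oak rail is loaded in the jig and the job is handed in after about 11 s of robot time. I pressed the jaw back about 23 mm with the rail's end at about 10 N. I lowered the rail over the stop, eased it back until its end met the stop, then let go and moved the arm clear.

**Final pictures:** The rail is clamped between the red jaw and the stop. It sits between the yellow cheeks with the pencilled mortise up, and the jaw's rods stick out behind the block. The rest of the bench looks undisturbed, including the walnut rail and the blue look-alike.

**Height:** The rail's top is level along its length, to about 0.5 mm. It read 76.3–77.4 mm above the bench in the two fixed cameras and 77.5 mm in the wrist camera while still gripped; 78 mm was expected. These cameras also read the bench 0.6–0.9 mm low, which covers most of the gap.

**Sideways position:** The two fixed cameras put the rail about 3–7 mm to one side of where the wrist camera has it. They showed much the same offset for the jig itself, so I took it as camera error. The wrist view showed the rail centred in the channel to within about 1 mm.

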